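# Mount the vial carrier on the capping stand

## Robot

A 6-joint arm with a two-finger parallel gripper is mounted at the origin on the work surface. World frame = base frame: x ahead of the robot, y to its left, z up, the work surface at z = 0. Lengths are in m, angles in degrees, forces in N, time in s.
With the tool pointing down it reaches from about 0.275 to 0.825 m from the base axis. Payload 5.2 kg.
Tool frame: the origin (TCP) lies at the very end of the fingers, on their centre line; the grasp point (between the pads) lies 19 mm behind it; z points along the fingers, y is the direction in which the jaws open and shut (so a half turn about z gives the same grasp; the last joint's range is limited). The gripper opens to 93 mm and grips with 3 to 60 N. Pads are 15 mm wide; open, the fingers measure 128 mm over their backs; the gripper's body (75 mm by 188 mm) begins 65 mm behind the grasp point.
Start: joints at [62.922, 14.817, 87.949, -0, 77.235, -11.62], TCP at [0.147, 0.53, 0.219] pointing down, gripper open.
Joint ranges: [-179.93, 179.93], [-52.35, 119.4], [10.71, 147.94], [-69.91, 249.91], [12.55, 155.21], [-178.61, 178.61]. Speed limits (degrees/s): [147.25, 147.25, 180, 180, 180, 180].

## Interface

Orientations are given as [roll, pitch, yaw] about the fixed x, y, z axes, in that order (R = Rz(yaw) Ry(pitch) Rx(roll)).
In Python, from station import get_obs, grab_frame, camera_model, finish_job, search_frame, tip_of gives the robot as it stands. The module is installed in compiled form; this text tells all that it offers.
- The arm moves only by the tool move_arm, never from a script. Its argument "plan" is one flat list of numbers, 7 for each row, row after row: the shift along the tool's x, y, z in units of 25 cm (1.0 is 25 cm), then the turn, a rotation vector about the tool's x, y, z in units of 5 degrees (1.0 is 5 degrees), then the opening, from 0 (shut) to 1 (fully open). A call has 1 to 8 rows; each row shifts and turns the pose as measured when the row begins, along the tool's axes as they then stand; what a row does not reach is not made up. A row lasts 1/8 s, in which the tool goes at most 62.5 mm and 10.7 degrees, less where a joint would pass 70% of its speed; a pose out of reach is approached as far as the arm can. A call with a number of a shift or a turn outside -1 to 1 is refused whole. A call with a gripper value outside its range is refused whole. The fingers move at their own pace and stop on an object; "newtons" is the grip in N (left out, the last holds). Time passes only in rows, so rows that do not move let the fingers close. It gives the time, the measured TCP pose, the force and the opening at its end, in the units of the state.
- get_obs(): the state, without advancing time (a new reading comes with each control period).
- grab_frame(name): name is "side" or "top"; returns the picture (480x640x3 uint8, red, green, blue); there is no depth.
- camera_model(name): a dict with "fovy" (degrees; the focal length in pixels is half the picture's height over the tangent of half this angle, whatever the lens; pixels are square), "cx", "cy" (the principal point, pixels), "position" and "rotation" of the camera in the world. Camera axes: x right, y up, looking along -z (the intrinsics and any distortion apply to the point x, -y, -z); pixel columns grow to the right and rows downward; lengths in m; the calibration is good to about 2 mm. A picture is of the moment at which its call begins. camera_model takes no time and is no camera call.
- finish_job(): hands the job in, once; it reports no verdict.
Trained networks look in the newest picture that a camera, given by its name, has taken for a name from the list of things; names that differ only in an ending like _2 or _b are one class to them, and where a whole thing is asked for, a point or a joint stands for the part that bears it (a point fixed in the world has none). Each returns a list of dicts, best first, with "confidence" (0 to 1); they miss things now and then, are a little off and sometimes report something else, mostly with a low value. They report only what shows in the picture. A call takes as long as a camera call. They do not tell look-alikes from the thing itself.
- search_frame(camera, thing): "centre" ([column, row] as shares, 0 to 1, of the picture: columns of its width, rows of its height, amid what is visible of it).
- tip_of(camera, thing): "centre" ([column, row] as shares, 0 to 1, of the picture: columns of its width, rows of its height: a listed point, or the origin of a listed thing).
The state is a dict: "t": time; "qpos": joint angles; "joint_vel": joint speeds; "joint_torque": joint torques, N m; "position": TCP position; "tcp_rot": TCP orientation; "contact_force": force on the tool from outside, world axes, zero at the start; "moment": the same for the moment, N m; "grip_width": opening from 0.0 (shut) to 1.0 (fully open).
Only numpy, scipy, OpenCV 4.12 (cv2) and the standard library are available. Lean on these libraries where they do the work, as an engineer would, in place of code of your own. Each camera call takes 0.05 s, during which the arm holds its last target. There are 200 camera calls.

## Task

Mount the single-well vial carrier (the one with one large round well in its block) on the dovetail rail of the capping stand: set it down on the base plate before the rail's free, tapered end, slide it on until it is fully home against the end stop, and only then turn the black wing knob at the rail's side clockwise, seen from above, until its bar lies about along the rail, to clamp it. Leave the carrier with three small wells where it stands.

Things in the scene. Friction and masses are not known exactly. Their poses are not given: they have to be found in the camera images.
- carrier_block (a point): Single-well carrier, loose, 0.35 kg: metal shoe 90 (x) x 76 (y) x 26 mm high, with a dovetail groove right through along x underneath; on it a white block 70 (x) x 52 (y) x 50 high with one 40 mm round well. Point: centre of the block, 51 mm above the underside; z up. Grip the block across y from above; the shoe stands out 12 mm each side, 25 mm below the point. Ends alike: either way round fits.
- spare_block (a point): Bystander, to be left alone: a carrier of the same build and size as the single-well one, but with a row of three small wells, 15 mm across, in its block. The point is the centre of its block.
- stand: Fixed white plate, 8 mm thick, with steel dovetail rail, 44 mm wide, top 24 mm above the counter. Origin: counter height, below mid free end of the rail; x along the rail to the end stop, y towards the clamp. First 30 mm tapered; 4 mm side play. Plate runs on flat to x = -112 mm, level for a carrier. Stop face x = 112, so home is carrier centre x = 67, y = 0, block centre 59 mm above the counter.
- clamp (a joint): Black wing knob, upright axis at x = 67, y = 105 mm in the stand's frame, on a housing 30 mm high. Bar 56 long, 14 thick, 44 to 68 mm above the counter; grip it across its thickness at 56. Value in rad, clockwise from above: 0 = bar along stand's y (loose, starts 0 to 0.2), 1.5 = stop, along the rail. Drag 0.16 N m, to 0.3 as its sprung pad (5 mm clear when loose) presses the carrier; stays put.
Not all that is in view belongs to the job. What is shaped like the part that bears carrier_block but blue or yellow is not meant.

How it is judged (in metres and radians):
On the way, in this order (a step that is already met when the one before it is completed fails the run):
1. the single-well carrier is home on the rail (within 12 mm) while the knob is still loose (below 0.6 rad) (x of carrier_block in the frame of stand between 0.055 and 0.079 m and y of carrier_block in the frame of stand between -0.012 and 0.012 m and z of carrier_block in the frame of stand between 0.053 and 0.067 m and angle between the x axis of carrier_block and the x axis of stand, either way round below 0.175 rad and value of joint clamp below 0.6 rad), for 0.2 s.
2. the knob is turned past 1.1 rad with the carrier home (x of carrier_block in the frame of stand between 0.055 and 0.079 m and y of carrier_block in the frame of stand between -0.012 and 0.012 m and z of carrier_block in the frame of stand between 0.053 and 0.067 m and angle between the x axis of carrier_block and the x axis of stand, either way round below 0.175 rad and value of joint clamp above 1.1 rad), for 0.2 s.
At the end, for the whole second after the job is handed in: The single-well carrier sits on the rail with its centre within 12 mm of home along the rail and across it, its block centre 53 to 67 mm above the counter, within 10 degrees of the rail's direction; the knob is past 1.1 rad; the three-well carrier is within 30 mm of its start (all of step 2 and not (distance of spare_block from where it was at the start of the episode above 0.03 m)); the robot touches nothing.
It fails at once if the three-well carrier is moved by more than 30 mm (distance of spare_block from where it was at the start of the episode above 0.03 m).
It also fails if it takes over 48 s, if anything falls off the work surface, if the arm or the gripper's body presses on something with over 40 N, if the wrist force passes 120 N, or if a joint passes its speed limit or range.

## Working session

There is one attempt and no reset: what is moved stays moved. The work goes in short steps, Python scripts to look and compute and a tool call to move; the robot and the scene stay as the last step left them, time stands still between calls to the robot, and variables do not carry over. Pictures are saved under pics/ and viewed, about 8 in all and at most 12, crops included, and the job is handed in when it is done.

Besides the shell and the picture viewer there is one more tool, called after "Call:" by a JSON object that holds its "method" and its "body", one argument or row to a line. move_arm: Moves the arm, as the interface text tells. Shifts and turns lie within -1 to 1; 1 stands for 25 cm of shift or 5 degrees of turn. Its arguments: {"type":"object","properties":{"plan":{"type":"array"},"newtons":{"type":"number"}},"required":["plan"]}

```bash
mkdir -p pics; cat > h.py <<'E'
import numpy as np,cv2
from station import *
def ray(cam,u,v):
    m=camera_model(cam); f=240/np.tan(np.radians(m['fovy'])/2)
    d=np.array([(u-m['cx'])/f,-(v-m['cy'])/f,-1.0])
    return np.array(m['position']),np.array(m['rotation']).reshape(3,3)@d
def atz(cam,u,v,z):
    p,d=ray(cam,u,v); return p+d*(z-p[2])/d[2]
def save(cam,n): 
    im=grab_frame(cam); cv2.imwrite('pics/'+n+'.png',im[:,:,::-1]); return im
E
python3 - <<'E'
from h import *
for c in('top','side'):
    save(c,c+'0'); print(camera_model(c))
    for t in('carrier_block','spare_block','stand','clamp'):
        for fn in(search_frame,tip_of):
            try:
                for r in fn(c,t)[:4]: print(c,t,fn.__name__,np.round([r['centre'][0]*640,r['centre'][1]*480],1),round(r['confidence'],2))
            except Exception as e: print(c,t,e)
print(get_obs())
E
```

```text
{'fovy': 49.614355403357976, 'cx': 314.66185828479064, 'cy': 241.95016344454316, 'position': array([0.3350567 , 0.11609288, 0.92476919]), 'rotation': array([  9.61926061,   0.25654196, -91.62102892])}
top carrier_block call [239.5 285.7] 0.89
top carrier_block call [145.5 290. ] 0.87
top carrier_block call [196.5 381.2] 0.79
top carrier_block call [144.3 288.2] 0.96
top carrier_block call [196.5 384.8] 0.84
top carrier_block call [234.2 284.1] 0.55
top spare_block call [223.2 191.7] 0.59
top spare_block call [220.8 190.7] 0.87
top stand call [440.8 199.4] 0.8
top stand call [422.3 208.8] 0.71
top clamp call [459.1 139.7] 0.75
top clamp it knows: carrier_block, spare_block, stand
{'fovy': 44.53969146907512, 'cx': 320.82835592593057, 'cy': 238.8854120653889, 'position': array([-0.1507134 , -0.46113224,  1.00743826]), 'rotation': array([ 41.97963738,  -0.82318349, -45.99149597])}
side carrier_block call [260.4 228.6] 0.82
side carrier_block call [210.9 196.9] 0.73
side carrier_block call [184.4 254.1] 0.73
side carrier_block call [260.1 219.7] 0.97
side carrier_block call [213.4 192.9] 
[... 200 characters left out ...]
it knows: carrier_block, spare_block, stand
{'t': 0.8, 'qpos': array([ 6.29231664e+01,  1.48159858e+01,  8.79476079e+01, -6.81841383e-04,
        7.72345041e+01, -1.16204700e+01]), 'joint_vel': array([ 0.12777196,  0.14997671, -0.01459973, -0.0859901 ,  0.0994157 ,
       -0.01294071]), 'joint_torque': array([ 5.34860701e-04, -4.37141097e+01, -2.84296310e+01,  7.16972211e-02,
        3.10516648e-02, -3.06539016e-05]), 'position': array([0.14657533, 0.53012731, 0.21866927]), 'tcp_rot': array([1.79998271e+02, 1.03451014e-03, 1.64543787e+02]), 'contact_force': array([0.50758415, 0.53948509, 0.99633163]), 'moment': array([ 0.0142752 , -0.04154556, -0.00370112]), 'grip_width': 1.0013946276883265}
```

View pics/top0.png

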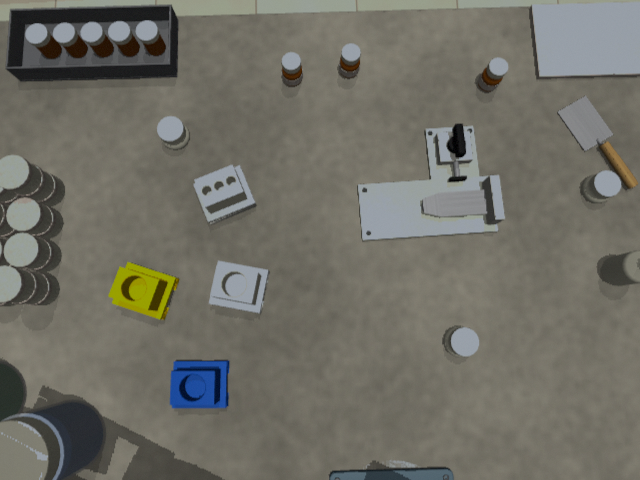

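View pics/side0.png

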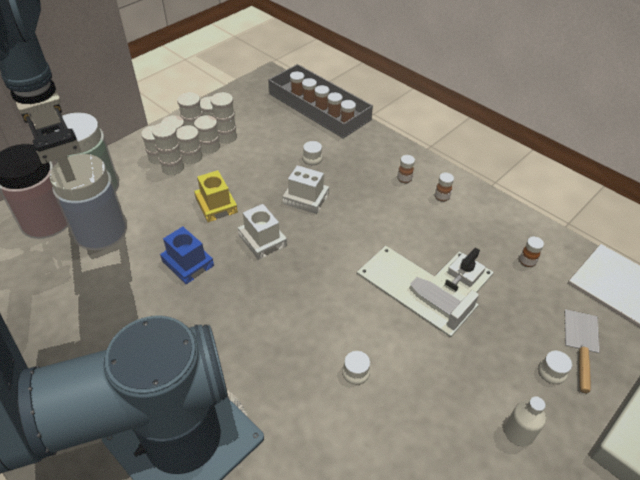

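The top view shows the white single-well carrier at about (238,285), the three-well carrier at (223,192), and the stand with its rail from (422,207) to the stop at (495,200). The knob is at (457,140). The side view agrees with this. Next I'll zoom in for corner pixels.

```bash
cat >> h.py <<'E'
from scipy.spatial.transform import Rotation as R
def ray(cam,u,v):
    m=camera_model(cam); f=240/np.tan(np.radians(m['fovy'])/2)
    d=np.array([(u-m['cx'])/f,-(v-m['cy'])/f,-1.0])
    return np.array(m['position']),R.from_euler('xyz',m['rotation'],degrees=True).as_matrix()@d
def proj(cam,P):
    m=camera_model(cam); f=240/np.tan(np.radians(m['fovy'])/2)
    c=(np.atleast_2d(P)-m['position'])@R.from_euler('xyz',m['rotation'],degrees=True).as_matrix()
    return np.c_[m['cx']-f*c[:,0]/c[:,2],m['cy']+f*c[:,1]/c[:,2]]
E
python3 - <<'E'
from h import *
im=cv2.imread('pics/top0.png')
a=cv2.resize(im[110:250,350:510],None,fx=5,fy=5,interpolation=cv2.INTER_CUBIC)[:600,:800]
b=cv2.resize(im[250:325,200:280],None,fx=7,fy=7,interpolation=cv2.INTER_CUBIC)
a=cv2.resize(im[118:246,350:510],None,fx=5,fy=4.6875*0+4.6,interpolation=cv2.INTER_CUBIC)
cv2.imwrite('pics/a.png',cv2.resize(im[118:246,350:510],None,fx=4.5,fy=4.5,interpolation=cv2.INTER_CUBIC)); cv2.imwrite('pics/b.png',b)
for n,(u,v,z) in dict(stand_o=(422.3,208.8,0),clamp=(459.1,139.7,.056),car=(234.2,284.1,.051),car2=(239.5,285.7,.051),spare=(220.8,190.7,.051)).items(): print(n,atz('top',u,v,z))
for n,(u,v,z) in dict(stand_o=(409.1,284.5,0),clamp=(469.3,260.8,.056),car=(260.1,219.7,.051),car2=(260.4,228.6,.04),spare=(304.1,184.2,.051)).items(): print('side',n,atz('side',u,v,z))
E
```

```text
stand_o [ 0.54746009 -0.08223749  0.        ]
clamp [ 0.65675861 -0.14247379  0.056     ]
car [0.41513789 0.25335955 0.051     ]
car2 [0.41218531 0.24443886 0.051     ]
spare [0.57820579 0.2762587  0.051     ]
side stand_o [ 0.5504227 -0.0699831  0.       ]
side clamp [ 0.65150138 -0.14352708  0.056     ]
side car [0.42321874 0.26479995 0.051     ]
side car2 [0.41166937 0.2520072  0.04      ]
side spare [0.57637005 0.27782403 0.051     ]
```

View pics/a.png

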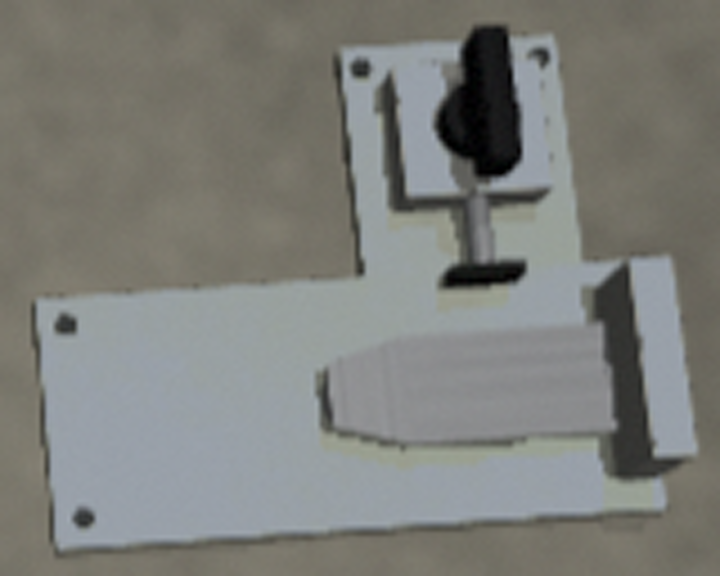

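View pics/b.png

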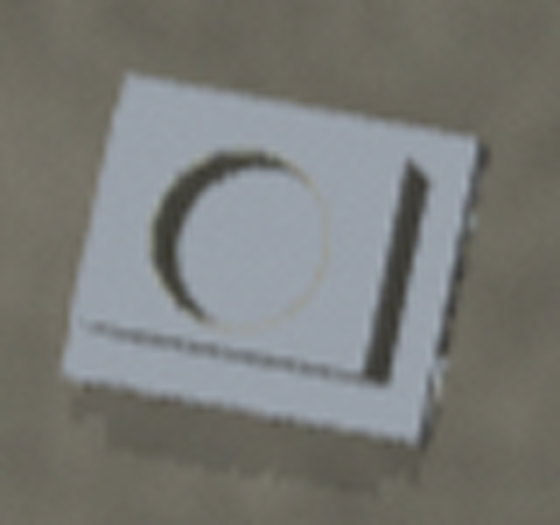

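The stand crop shows plate corners TL (37,300), BL (57,550) and BR (665,510), with rail top edges running from about (395,340) to (603,325) and from (405,445) to (615,430). The carrier crop shows shoe corners BL (65,378), BR (418,443) and TR (480,140), and the well rim centre at about (240,240).

```bash
cat > fit.py <<'E'
from h import *
A=lambda x,y:(350+(x+.5)/4.5-.5,118+(y+.5)/4.5-.5)
B=lambda x,y:(200+(x+.5)/7-.5,250+(y+.5)/7-.5)
P=lambda f,x,y,z:atz('top',*f(x,y),z)[:2]
pr=lambda n,v:print(n,np.round(v,4))
tl,bl,br=P(A,37,300,.008),P(A,57,550,.008),P(A,665,510,.008); tr=P(A,620,263,.008)
pr('plate',[tl,bl,br]); pr('w',np.linalg.norm(tl-bl)); pr('len',np.linalg.norm(br-bl))
ang=lambda a,b:np.degrees(np.arctan2(*(b-a)[::-1]))
r=[P(A,*q,.024) for q in((400,340),(603,325),(405,445),(615,430))]
pr('yaws',[ang(bl,br),ang(tl,tr),ang(bl,tl)-90,ang(r[0],r[1]),ang(r[2],r[3])])
pr('railw',np.linalg.norm(r[1]-r[3]))
yaw=np.mean([ang(bl,br),ang(tl,tr),ang(bl,tl)-90]); u=np.array([np.cos(np.radians(yaw)),np.sin(np.radians(yaw))]); n=np.array([-u[1],u[0]])
o=(tl+bl)/2+.112*u; pr('yaw',yaw);pr('o from plate',o)
pr('rail y',[(q-o)@n for q in r]); fe=P(A,332,390,.024); pr('rail free end in stand',[(fe-o)@u,(fe-o)@n])
k=P(A,490,100,.068); pr('knob xy',[(k-o)@u,(k-o)@n]); a,b=P(A,486,35,.068),P(A,497,170,.068); pr('knob bar ang',ang(b,a)-yaw); pr('len',np.linalg.norm(a-b))
c=[P(B,*q,.026) for q in((65,378),(418,443),(480,140))]
pr('shoe',[np.linalg.norm(c[0]-c[1]),np.linalg.norm(c[1]-c[2]),ang(c[0],c[1]),ang(c[1],c[2])-90]); pr('centre',(c[0]+c[2])/2)
pr('well',P(B,240,240,.076))
e=[P(B,*q,.076) for q in((85,325),(370,376),(128,75))]; pr('block',[ang(e[0],e[1])]); 
E
python3 fit.py
```

```text
plate [[ 0.5949  0.034 ]
 [ 0.4919  0.0304]
 [ 0.501  -0.2125]]
w 0.1031
len 0.2431
yaws [-87.8475 -87.9426 -87.9894 -87.3426 -87.5067]
railw 0.0428
yaw -87.9265
o from plate [ 0.5474 -0.0797]
rail y [ 0.0212  0.0221 -0.0213 -0.0207]
rail free end in stand [-0.      0.0027]
knob xy [0.0619 0.1025]
knob bar ang 88.0945
len 0.0544
shoe [ 8.860000e-02  7.600000e-02 -1.019360e+02 -1.023064e+02]
centre [0.4131 0.2496]
well [0.4133 0.25  ]
block [-101.6825]
```

The measurements agree with the given sizes: shoe 88.6 x 76 mm, rail 43 mm wide, stand origin (0.547,-0.080) with yaw -87.9°, and carrier (0.413,0.250) with yaw -102°. Now a planner that prints rows.

```bash
cat > plan.py <<'E'
import sys
from h import *
# plan.py x y z yaw grip n : rows from measured pose
x,y,z,yaw,g=map(float,sys.argv[1:6]); n=int(sys.argv[6])
o=get_obs(); p=np.array(o['position']); t=np.array([x,y,z]); 
Rm=R.from_euler('xyz',o['tcp_rot'],degrees=True); Rt=R.from_euler('xyz',[180,0,yaw],degrees=True)
rv=(Rm.inv()*Rt).as_rotvec(); st=R.from_rotvec(rv/n); out=[]
for i in range(n):
    s=Rm.inv().apply((t-p)/n)/.25
    out.append([*np.round(s,3),*np.round(np.degrees(rv/n)/5,2),g]); Rm=Rm*st
print(np.round(t-p,4),np.round(np.degrees(rv),1),'t',o['t'],'F',np.round(o['contact_force'],1),o['grip_width'])
for k in range(0,n,8): print(','.join('%g'%v for r in out[k:k+8] for v in r))
E
python3 plan.py .413 .25 .15 78 1 18
```

```text
[ 0.2664 -0.2801 -0.0687] [ 0.  -0.  86.5] t 0.8 F [0.5 0.5 1. ] 1.0013946276883265
-0.074,-0.044,0.015,0,-0,0.96,1,-0.077,-0.038,0.015,0,-0,0.96,1,-0.08,-0.031,0.015,0,-0,0.96,1,-0.082,-0.024,0.015,0,-0,0.96,1,-0.084,-0.017,0.015,0,-0,0.96,1,-0.085,-0.01,0.015,0,-0,0.96,1,-0.086,-0.003,0.015,0,-0,0.96,1,-0.086,0.004,0.015,0,-0,0.96,1
-0.085,0.011,0.015,0,-0,0.96,1,-0.084,0.018,0.015,0,-0,0.96,1,-0.082,0.025,0.015,0,-0,0.96,1,-0.08,0.032,0.015,0,-0,0.96,1,-0.077,0.039,0.015,0,-0,0.96,1,-0.073,0.045,0.015,0,-0,0.96,1,-0.069,0.051,0.015,0,-0,0.96,1,-0.065,0.057,0.015,0,-0,0.96,1
-0.06,0.062,0.015,0,-0,0.96,1,-0.054,0.067,0.015,0,-0,0.96,1
```

Call:
{"method": "move_arm", "body": {
  "plan": [-0.074,-0.044,0.015,0,0,0.96,1,-0.077,-0.038,0.015,0,0,0.96,1,-0.08,-0.031,0.015,0,0,0.96,1,-0.082,-0.024,0.015,0,0,0.96,1,-0.084,-0.017,0.015,0,0,0.96,1,-0.085,-0.01,0.015,0,0,0.96,1,-0.086,-0.003,0.015,0,0,0.96,1,-0.086,0.004,0.015,0,0,0.96,1]
}}

```text
t: 1.8
position: [0.2669, 0.4028, 0.1885]
tcp_rot: [179.9, -0.1, 125.1]
contact_force: [-0.4, -0.1, -0.4]
grip_width: 0.997
```

Call:
{"method": "move_arm", "body": {
  "plan": [-0.085,0.011,0.015,0,0,0.96,1,-0.084,0.018,0.015,0,0,0.96,1,-0.082,0.025,0.015,0,0,0.96,1,-0.08,0.032,0.015,0,0,0.96,1,-0.077,0.039,0.015,0,0,0.96,1,-0.073,0.045,0.015,0,0,0.96,1,-0.069,0.051,0.015,0,0,0.96,1,-0.065,0.057,0.015,0,0,0.96,1]
}}

```text
t: 2.8
position: [0.3863, 0.271, 0.1585]
tcp_rot: [179.8, -0.2, 85.4]
contact_force: [-0.6, 0.0, 0.6]
grip_width: 1.001
```

```bash
python3 plan.py .413 .25 .13 78 1 7
```

```text
[ 0.0267 -0.021  -0.0285] [ 0.2 -0.2  7.4] t 2.8 F [-0.6  0.   0.6] 1.0014379875178498
-0.011,0.016,0.016,0.01,-0.01,0.21,1,-0.01,0.016,0.016,0.01,-0.01,0.21,1,-0.01,0.017,0.016,0.01,-0.01,0.21,1,-0.01,0.017,0.016,0.01,-0.01,0.21,1,-0.01,0.017,0.016,0.01,-0.01,0.21,1,-0.009,0.017,0.016,0.01,-0.01,0.21,1,-0.009,0.017,0.016,0.01,-0.01,0.21,1
```

Call:
{"method": "move_arm", "body": {
  "plan": [-0.022,0.032,0.03,0.02,-0.02,0.5,1,-0.02,0.034,0.03,0.02,-0.02,0.5,1,-0.02,0.034,0.03,0,0,0.4,1,-0.005,0.01,0.02,0,0,0.1,1,0,0,0,0,0,0,1]
}}

```text
t: 3.42
position: [0.4125, 0.2498, 0.1286]
tcp_rot: [-179.9, -0.0, 77.5]
contact_force: [-0.1, -0.2, -0.1]
grip_width: 1.0
```

```bash
python3 plan.py .413 .25 .034 78 1 4
```

```text
[ 0.0005  0.0002 -0.0946] [-0.1 -0.  -0.5] t 3.425 F [-0.1 -0.2 -0.1] 1.0000018610658152
0,0.001,0.095,-0.01,-0,-0.03,1,0,0.001,0.095,-0.01,-0,-0.03,1,0,0.001,0.095,-0.01,-0,-0.03,1,0,0,0.095,-0.01,-0,-0.03,1
```

Call:
{"method": "move_arm", "body": {
  "plan": [0,0.001,0.095,0,0,-0.05,1,0,0.001,0.095,0,0,-0.05,1,0,0.001,0.095,0,0,0,1,0,0,0.095,0,0,0,1,0,0,0.005,0,0,0,1]
}}

```text
t: 4.05
position: [0.4135, 0.2519, 0.0316]
tcp_rot: [179.9, -0.2, 78.2]
contact_force: [-0.7, -0.2, 1.1]
grip_width: 1.001
```

```bash
python3 plan.py .413 .25 .034 78 1 1
```

```text
[-0.0005 -0.0019  0.0024] [ 0.1 -0.2  0.2] t 4.05 F [-0.7 -0.2  1.1] 1.0014818663786664
-0.008,-0.001,-0.009,0.02,-0.03,0.05,1
```

Call:
{"method": "move_arm", "body": {
  "plan": [-0.006,0,-0.008,0,0,0,1,0,0,0,0,0,0,0,0,0,0,0,0,0,0,0,0,0,0,0,0,0,0,0,0,0,0,0,0,0,0,0,0,0,0,0],
  "newtons": 40
}}

```text
t: 4.8
position: [0.4151, 0.2515, 0.0372]
tcp_rot: [179.7, -0.3, 78.3]
contact_force: [-0.3, 0.2, 0.2]
grip_width: 0.558
```

Call:
{"method": "move_arm", "body": {
  "plan": [0,0,-0.1,0,0,0,0,0,0,-0.15,0,0,0,0,0,0,-0.1,0,0,0,0]
}}

```text
t: 5.18
position: [0.4113, 0.2499, 0.1232]
tcp_rot: [-179.9, -0.1, 78.3]
contact_force: [0.3, -0.9, -3.0]
grip_width: 0.559
```

```bash
python3 plan.py .545 -.016 .11 92.1 0 8
```

```text
[ 0.1337 -0.2659 -0.0132] [ -0.1  -0.1 -13.8] t 5.175 F [ 0.3 -0.9 -3. ] 0.5587989187732952
-0.117,0.093,0.006,-0,-0,-0.35,0,-0.119,0.089,0.006,-0,-0,-0.35,0,-0.122,0.085,0.006,-0,-0,-0.35,0,-0.124,0.082,0.006,-0,-0,-0.35,0,-0.127,0.078,0.006,-0,-0,-0.35,0,-0.129,0.074,0.007,-0,-0,-0.35,0,-0.131,0.07,0.007,-0,-0,-0.35,0,-0.133,0.066,0.007,-0,-0,-0.35,0
```

Call:
{"method": "move_arm", "body": {
  "plan": [-0.117,0.093,0.006,0,0,-0.35,0,-0.119,0.089,0.006,0,0,-0.35,0,-0.122,0.085,0.006,0,0,-0.35,0,-0.124,0.082,0.006,0,0,-0.35,0,-0.127,0.078,0.006,0,0,-0.35,0,-0.129,0.074,0.007,0,0,-0.35,0,-0.131,0.07,0.007,0,0,-0.35,0,0,0,0,0,0,0,0]
}}

```text
t: 6.18
position: [0.531, 0.0115, 0.1093]
tcp_rot: [-179.7, -0.2, 91.1]
contact_force: [0.2, 0.4, -2.9]
grip_width: 0.558
```

```bash
python3 plan.py .545 -.016 .065 92.1 0 4
```

```text
[ 0.014  -0.0275 -0.0443] [-0.3 -0.2 -1. ] t 6.175 F [ 0.2  0.4 -2.9] 0.5582395808937819
-0.028,0.014,0.044,-0.02,-0.01,-0.05,0,-0.028,0.014,0.044,-0.02,-0.01,-0.05,0,-0.028,0.013,0.044,-0.02,-0.01,-0.05,0,-0.028,0.013,0.044,-0.02,-0.01,-0.05,0
```

Call:
{"method": "move_arm", "body": {
  "plan": [-0.028,0.014,0.044,-0.02,-0.01,-0.05,0,-0.028,0.014,0.044,-0.02,-0.01,-0.05,0,-0.028,0.013,0.044,-0.02,-0.01,-0.05,0,-0.028,0.013,0.044,-0.02,-0.01,-0.05,0,0,0,0,0,0,0,0]
}}

```text
t: 6.8
position: [0.5432, -0.0153, 0.0601]
tcp_rot: [-179.8, -0.1, 92.2]
contact_force: [0.0, -0.4, -3.0]
grip_width: 0.556
```

```bash
python3 plan.py .545 -.016 .049 92.1 0 2; python3 - <<'E'
from h import *
im=save('top','t1'); a=cv2.resize(im[118:246,350:510],None,fx=4.5,fy=4.5,interpolation=cv2.INTER_CUBIC)
cv2.imwrite('pics/a1.png',a[:,:,::-1])
E
```

```text
[ 0.0018 -0.0007 -0.0111] [-0.2 -0.1  0.1] t 6.8 F [ 0.  -0.4 -3. ] 0.5555720507985955
-0.002,0.004,0.022,-0.02,-0.01,0.01,0,-0.002,0.004,0.022,-0.02,-0.01,0.01,0
```

View pics/a1.png

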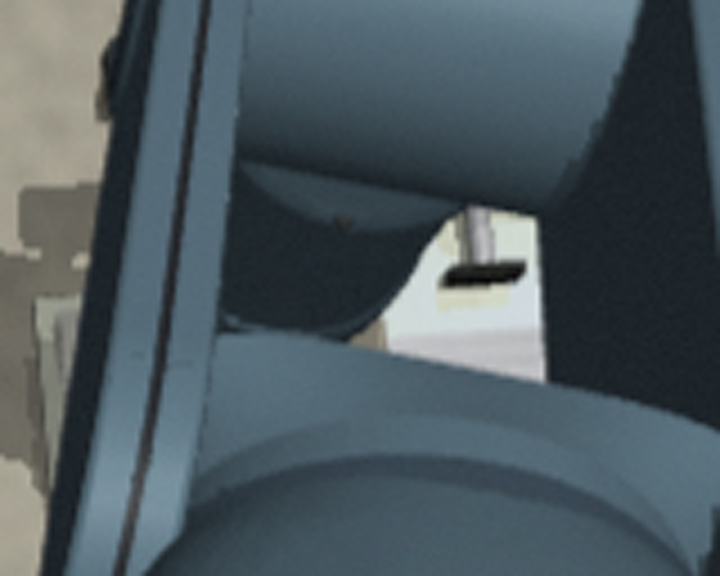

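The arm hides the carrier in the top view, so I'll lower to contact by feel and use the side view.

Call:
{"method": "move_arm", "body": {
  "plan": [-0.002,0.007,0.03,-0.02,0,0,0,0,0,0.026,0,0,0,0,0,0,0.01,0,0,0,0]
}}

```text
t: 7.22
position: [0.5458, -0.0156, 0.0452]
tcp_rot: [179.9, -0.0, 92.3]
contact_force: [-9.2, -1.4, 22.7]
grip_width: 0.558
```

```bash
python3 plan.py .545 -.016 .0452 92.1 0 2; python3 - <<'E'
from h import *
im=save('side','s1'); a=cv2.resize(im[220:360,330:510],None,fx=4.4,fy=4.2857,interpolation=cv2.INTER_CUBIC)
a=cv2.resize(im[220:356,330:510],None,fx=4.4,fy=4.4,interpolation=cv2.INTER_CUBIC)
cv2.imwrite('pics/s1c.png',a[:,:,::-1])
E
```

```text
[-0.0008 -0.0004  0.    ] [ 0.1 -0.   0.2] t 7.225 F [-9.2 -1.4 22.7] 0.5583596372166884
-0.001,-0.002,-0,0.01,-0,0.02,0,-0.001,-0.002,-0,0.01,-0,0.02,0
```

View pics/s1c.png

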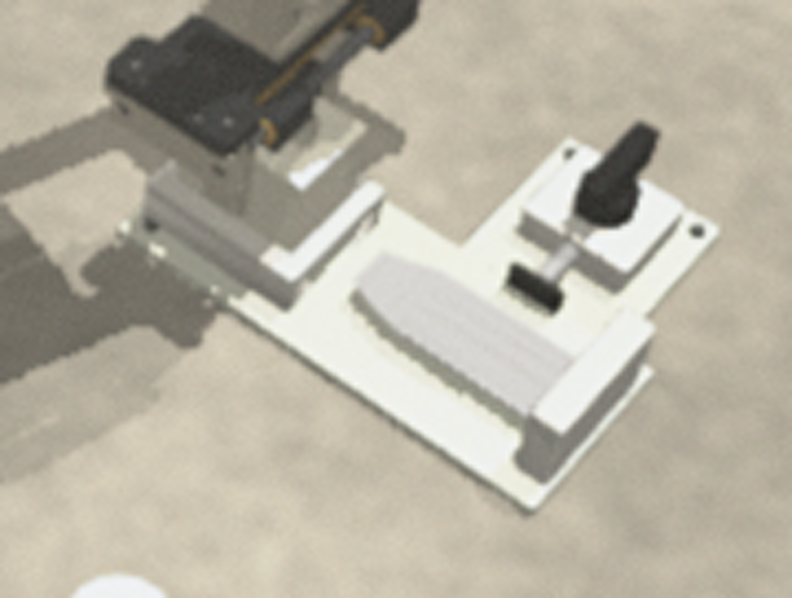

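The side view shows the carrier flat on the plate before the rail tip. Shoe end corners are at crop (290,278) and (380,190), the rail tip at about (360,280). Next I'll check the lateral offset relative to the rail in this same view.

```bash
python3 - <<'E'
from h import *
S=lambda x,y:(330+(x+.5)/4.4-.5,220+(y+.5)/4.4-.5)
o=np.array([.5474,-.0797]);a=np.radians(-87.93);u=np.array([np.cos(a),np.sin(a)]);n=np.array([-u[1],u[0]])
def st(x,y,z): q=atz('side',*S(x,y),z)[:2]-o; return np.round([q@u,q@n],4)
print('shoe corners',st(288,280,.034),st(382,188,.034))
print('rail tip',st(352,290,.024),st(385,255,.024),'rail full', st(530,408,.024),st(580,355,.024),'plate corner',st(530,508,.008))
E
python3 plan.py .545 -.016 .0455 92.1 0 1
```

```text
shoe corners [-0.021 -0.038] [-0.0213  0.039 ]
rail tip [ 0.0015 -0.0151] [0.0007 0.0131] rail full [ 0.1031 -0.0149] [0.1036 0.0265] plate corner [ 0.1298 -0.0501]
[-0.0008 -0.0005  0.0003] [ 0.1 -0.   0.2] t 7.275 F [-3.6 -1.2  4.8] 0.5558955231417827
-0.002,-0.003,-0.001,0.02,-0,0.03,0
```

Call:
{"method": "move_arm", "body": {
  "plan": [-0.05,-0.004,-0.002,0,0,0,0,-0.05,0,0,0,0,0,0,-0.05,0,0,0,0,0,0,-0.05,0,0,0,0,0,0]
}}

```text
t: 7.78
position: [0.547, -0.0682, 0.0457]
tcp_rot: [179.9, 0.0, 92.3]
contact_force: [0.1, -0.7, -3.4]
grip_width: 0.555
```

```bash
python3 plan.py .550 -.149 .046 92.1 0 8
```

```text
[ 0.003  -0.0808  0.0003] [0.1 0.  0.2] t 7.775 F [ 0.1 -0.7 -3.4] 0.5549019781148712
-0.04,-0,-0,0,0,0.01,0,-0.04,-0,-0,0,0,0.01,0,-0.04,-0,-0,0,0,0.01,0,-0.04,-0,-0,0,0,0.01,0,-0.04,-0,-0,0,0,0.01,0,-0.04,-0,-0,0,0,0.01,0,-0.04,-0,-0,0,0,0.01,0,-0.04,-0,-0,0,0,0.01,0
```

Call:
{"method": "move_arm", "body": {
  "plan": [-0.045,0,0,0,0,0,0,-0.045,0,0,0,0,0,0,-0.045,0,0,0,0,0,0,-0.045,0,0,0,0,0,0,-0.045,0,0,0,0,0,0,-0.03,0,0,0,0,0,0]
}}

```text
t: 8.52
position: [0.5497, -0.1374, 0.0454]
tcp_rot: [179.9, -0.0, 92.2]
contact_force: [0.0, -0.6, -2.3]
grip_width: 0.56
```

```bash
python3 plan.py .550 -.149 .046 92.1 0 2
```

```text
[ 0.0003 -0.0116  0.0006] [ 0.1 -0.   0.1] t 8.525 F [ 0.  -0.6 -2.3] 0.5602578856725781
-0.023,-0,-0.001,0.01,-0,0.01,0,-0.023,-0,-0.001,0.01,-0,0.01,0
```

Call:
{"method": "move_arm", "body": {
  "plan": [-0.024,0,0,0,0,0,0,-0.02,0,0,0,0,0,0,-0.02,0,0,0,0,0,0,-0.02,0,0,0,0,0,0]
}}

```text
t: 9.02
position: [0.5498, -0.1461, 0.0463]
tcp_rot: [179.9, -1.2, 92.3]
contact_force: [0.0, 16.8, 5.3]
grip_width: 0.557
```

Call:
{"method": "move_arm", "body": {
  "plan": [-0.03,0,0,0,0.2,0,0,-0.02,0,0,0,0,0,0,0,0,0.004,0,0,0,0,0,0,0,0,0,0,1,0,0,0,0,0,0,1,0,0,0,0,0,0,1,0,0,0,0,0,0,1]
}}

```text
t: 9.9
position: [0.5511, -0.1471, 0.0477]
tcp_rot: [179.8, -3.1, 92.4]
contact_force: [0.6, 0.5, -0.5]
grip_width: 0.938
```

```bash
python3 plan.py .550 -.149 .046 92.1 0 2
```

```text
[-0.0011 -0.0019 -0.0017] [ 0.1 -3.1  0.3] t 9.9 F [ 0.6  0.5 -0.5] 0.9384999402958654
-0.004,-0.002,0.003,0.01,-0.31,0.03,0,-0.004,-0.002,0.003,0.01,-0.31,0.03,0
```

Call:
{"method": "move_arm", "body": {
  "plan": [0,0,-0.1,0,-0.2,0,1,0,0,-0.2,0,-0.3,0,1,0,0,-0.2,0,-0.1,0,1,0,0,-0.1,0,0,0,1]
}}

```text
t: 10.4
position: [0.5491, -0.1509, 0.1986]
tcp_rot: [-179.8, -0.2, 92.3]
contact_force: [1.0, -0.2, -1.3]
grip_width: 0.999
```

```bash
python3 plan.py .6545 -.142 .17 180 0.6 18
```

```text
[ 0.1054  0.0089 -0.0286] [  0.   -0.3 -87.7] t 10.4 F [ 1.  -0.2 -1.3] 0.9990838635248874
0.001,0.024,0.006,0,-0,-0.97,0.6,-0.001,0.024,0.006,0,-0,-0.97,0.6,-0.003,0.023,0.006,0,-0,-0.97,0.6,-0.005,0.023,0.006,0,-0,-0.97,0.6,-0.007,0.022,0.006,0,-0,-0.97,0.6,-0.009,0.022,0.006,0,-0,-0.97,0.6,-0.011,0.021,0.006,0,-0,-0.97,0.6,-0.012,0.02,0.006,0,-0,-0.97,0.6
-0.014,0.019,0.006,0,-0,-0.97,0.6,-0.016,0.018,0.006,0,-0,-0.97,0.6,-0.017,0.016,0.006,0,-0,-0.97,0.6,-0.018,0.015,0.006,0,-0,-0.97,0.6,-0.019,0.013,0.006,0,-0,-0.97,0.6,-0.021,0.011,0.006,0,-0,-0.97,0.6,-0.021,0.01,0.006,0,-0,-0.97,0.6,-0.022,0.008,0.006,0,-0,-0.97,0.6
-0.023,0.006,0.006,0,-0,-0.97,0.6,-0.023,0.004,0.006,0,-0,-0.97,0.6
```

Call:
{"method": "move_arm", "body": {
  "plan": [0.001,0.024,0.006,0,0,-0.97,0.6,-0.001,0.024,0.006,0,0,-0.97,0.6,-0.003,0.023,0.006,0,0,-0.97,0.6,-0.005,0.023,0.006,0,0,-0.97,0.6,-0.007,0.022,0.006,0,0,-0.97,0.6,-0.009,0.022,0.006,0,0,-0.97,0.6,-0.011,0.021,0.006,0,0,-0.97,0.6,-0.012,0.02,0.006,0,0,-0.97,0.6]
}}

```text
t: 11.4
position: [0.5985, -0.1483, 0.1898]
tcp_rot: [179.9, 0.0, 132.3]
contact_force: [0.0, -0.2, 0.4]
grip_width: 0.597
```

Call:
{"method": "move_arm", "body": {
  "plan": [-0.014,0.019,0.006,0,0,-0.97,0.6,-0.016,0.018,0.006,0,0,-0.97,0.6,-0.017,0.016,0.006,0,0,-0.97,0.6,-0.018,0.015,0.006,0,0,-0.97,0.6,-0.019,0.013,0.006,0,0,-0.97,0.6,-0.021,0.011,0.006,0,0,-0.97,0.6,-0.021,0.01,0.006,0,0,-0.97,0.6,-0.022,0.008,0.006,0,0,-0.97,0.6]
}}

```text
t: 12.4
position: [0.646, -0.1437, 0.1756]
tcp_rot: [179.9, -0.0, 172.3]
contact_force: [0.6, -0.2, 0.6]
grip_width: 0.601
```

```bash
python3 plan.py .6545 -.142 .12 180 0.6 4
python3 - <<'E'
from h import *
im=save('side','s2'); a=cv2.resize(im[200:356,330:510],None,fx=3.8,fy=3.8,interpolation=cv2.INTER_CUBIC)
cv2.imwrite('pics/s2c.png',a[:,:,::-1])
E
```

```text
[ 0.0085  0.0017 -0.0556] [ 0.1 -0.  -7.7] t 12.4 F [ 0.6 -0.2  0.6] 0.6009491893333746
-0.008,0.003,0.056,0.01,-0,-0.38,0.6,-0.008,0.002,0.056,0.01,-0,-0.38,0.6,-0.008,0.002,0.056,0.01,-0,-0.38,0.6,-0.008,0.002,0.056,0.01,-0,-0.38,0.6
```

View pics/s2c.png

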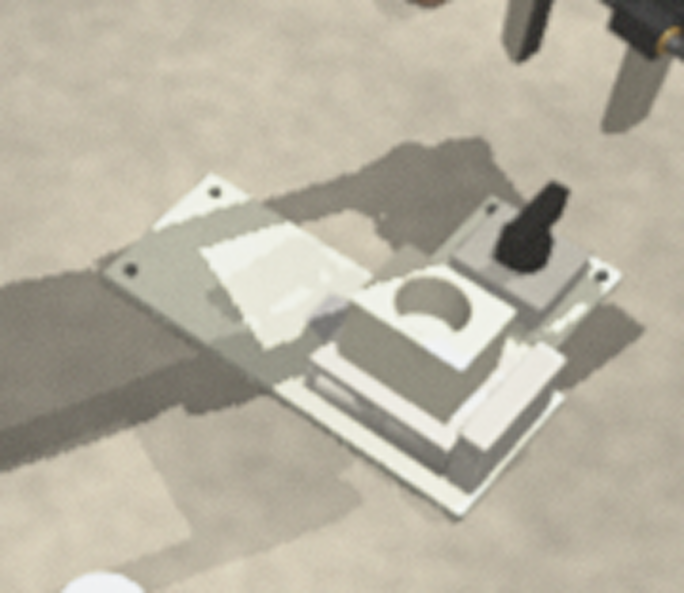

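The carrier is on the rail flush against the stop, with the well centre at about (430,305). The knob at (535,225) is still at its loose angle. Now I'll lower onto the knob.

Call:
{"method": "move_arm", "body": {
  "plan": [-0.008,0.003,0.056,0,0,-0.4,0.6,-0.008,0.002,0.056,0,0,-0.4,0.6,-0.008,0.002,0.056,0,0,-0.4,0.6,-0.008,0.002,0.056,0,0,-0.4,0.6,0,0,0.04,0,0,0,0.6,0,0,0,0,0,0,0.6]
}}

```text
t: 13.2
position: [0.6544, -0.1419, 0.1048]
tcp_rot: [179.8, -0.1, -179.3]
contact_force: [-0.9, 0.1, 1.0]
grip_width: 0.602
```

```bash
python3 plan.py .6545 -.142 .038 180 0.6 5
```

```text
[ 0.0001 -0.0001 -0.0668] [ 0.2 -0.1  0.7] t 13.2 F [-0.9  0.1  1. ] 0.6018960218677931
-0,-0,0.053,0.01,-0,0.03,0.6,-0,-0,0.053,0.01,-0,0.03,0.6,-0,-0,0.053,0.01,-0,0.03,0.6,-0,-0,0.053,0.01,-0,0.03,0.6,-0,-0,0.053,0.01,-0,0.03,0.6
```

Call:
{"method": "move_arm", "body": {
  "plan": [0,0,0.053,0,0,0,0.6,0,0,0.053,0,0,0,0.6,0,0,0.053,0,0,0,0.6,0,0,0.053,0,0,0,0.6,0,0,0.045,0,0,0,0.6,0,0,0,0,0,0,0.6]
}}

```text
t: 13.95
position: [0.6543, -0.1418, 0.0362]
tcp_rot: [179.8, -0.1, -179.3]
contact_force: [-0.6, -0.9, -0.7]
grip_width: 0.599
```

Call:
{"method": "move_arm", "body": {
  "plan": [0,0,0,0,0,0,0,0,0,0,0,0,0,0,0,0,0,0,0,0,0,0,0,0,0,0,0,0],
  "newtons": 25
}}

```text
t: 14.45
position: [0.6552, -0.1419, 0.0374]
tcp_rot: [179.9, 0.0, -179.3]
contact_force: [-0.1, 1.8, -2.7]
grip_width: 0.313
```

Call:
{"method": "move_arm", "body": {
  "plan": [0,0,0,0,0,0,0,0,0,0,0,0,0,0,0,0,0,0,0,0,0,0,0,0,0,0,0,0]
}}

```text
t: 14.95
position: [0.6552, -0.1419, 0.0374]
tcp_rot: [179.9, 0.0, -179.3]
contact_force: [0.9, -0.1, -0.8]
grip_width: 0.315
```

The jaws stopped at 29 mm. They're on the round hub below the bar, because the tips reach below 44 mm. I'll open, raise the tips to about 48 mm, and close again.

Call:
{"method": "move_arm", "body": {
  "plan": [0,0,0,0,0,0,0.5,0,0,0,0,0,0,0.5,0,0,-0.042,0,0,0,0.5,0,0,0,0,0,0,0.5,0,0,0,0,0,0,0,0,0,0,0,0,0,0,0,0,0,0,0,0,0,0,0,0,0,0,0,0]
}}

```text
t: 15.95
position: [0.6558, -0.1419, 0.0497]
tcp_rot: [179.9, 0.1, -179.3]
contact_force: [-0.2, 1.2, -0.2]
grip_width: 0.148
```

Call:
{"method": "move_arm", "body": {
  "plan": [0,0,0,0,0,0,0,0,0,0,0,0,0,0],
  "newtons": 40
}}

```text
t: 16.2
position: [0.6558, -0.1418, 0.0497]
tcp_rot: [179.9, 0.1, -179.3]
contact_force: [0.5, 1.4, 0.6]
grip_width: 0.147
```

The opening is now 13.8 mm, so the jaws are on the bar. Turning clockwise.

Call:
{"method": "move_arm", "body": {
  "plan": [0,0,0,0,0,1,0,0,0,0,0,0,1,0,0,0,0,0,0,1,0,0,0,0,0,0,1,0,0,0,0,0,0,1,0,0,0,0,0,0,1,0,0,0,0,0,0,1,0,0,0,0,0,0,1,0]
}}

```text
t: 17.2
position: [0.6559, -0.1413, 0.0497]
tcp_rot: [179.8, 0.0, 139.5]
contact_force: [1.0, -0.0, 0.2]
grip_width: 0.146
```

Call:
{"method": "move_arm", "body": {
  "plan": [0,0,0,0,0,1,0,0,0,0,0,0,1,0,0,0,0,0,0,1,0,0,0,0,0,0,1,0,0,0,0,0,0,1,0,0,0,0,0,0,1,0,0,0,0,0,0,1,0,0,0,0,0,0,1,0]
}}

```text
t: 18.2
position: [0.6565, -0.141, 0.0497]
tcp_rot: [179.8, -0.1, 98.3]
contact_force: [-0.2, 0.1, 0.9]
grip_width: 0.149
```

```bash
python3 -c "
from h import *
o=get_obs();print(o['tcp_rot'],o['moment'],o['contact_force'])"
```

```text
[ 1.79820761e+02 -6.54951537e-02  9.82810685e+01] [0.04630704 0.02707019 0.23238029] [-0.23691182  0.11614109  0.86203952]
```

Call:
{"method": "move_arm", "body": {
  "plan": [0,0,0,0,0,0,0.4,0,0,0,0,0,0,0.4,0,0,0,0,0,0,0.4,0,0,-0.1,0,0,0,0.4,0,0,-0.2,0,0,0,0.4,0,0,-0.2,0,0,0,0.4,0,0,-0.2,0,0,0,0.4,0,0,0,0,0,0,0.4]
}}

```text
t: 19.2
position: [0.6553, -0.142, 0.2283]
tcp_rot: [180.0, -0.1, 98.6]
contact_force: [1.0, 0.0, 0.4]
grip_width: 0.398
```

```bash
python3 - <<'E'
from h import *
im=save('side','s3'); a=cv2.resize(im[160:356,260:510],None,fx=3,fy=3,interpolation=cv2.INTER_CUBIC)
cv2.imwrite('pics/s3c.png',a[:,:,::-1]); print(get_obs()['t'],get_obs()['contact_force'])
o=np.array([.5474,-.0797]);a=np.radians(-87.93);u=np.array([np.cos(a),np.sin(a)]);n=np.array([-u[1],u[0]])
for r in tip_of('side','carrier_block')[:3]:
    q=atz('side',r['centre'][0]*640,r['centre'][1]*480,.059)[:2]-o; print(r['confidence'],q@u,q@n)
for r in tip_of('side','spare_block')[:2]: print(r['confidence'],atz('side',r['centre'][0]*640,r['centre'][1]*480,.051))
E
```

```text
19.25 [ 0.3545711  -0.81972433 -0.87794918]
0.81 0.05868917266152081 0.003919692032356088
0.8 -0.4023521509300127 -0.2815546356680162
0.78 -0.4888638781406141 -0.13315818943508986
0.98 [0.57756718 0.27459113 0.051     ]
```

View pics/s3c.png

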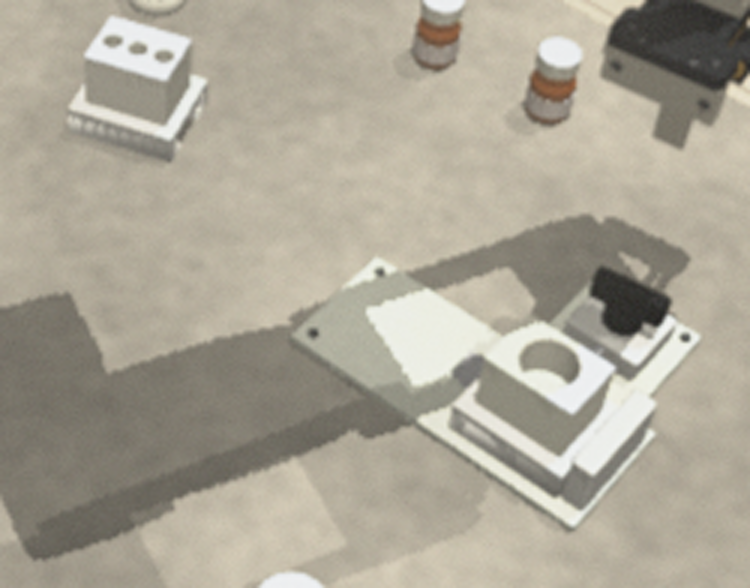

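The bar now lies along the rail at about (630,298), the carrier sits against the stop, and the three-well carrier hasn't moved. The network's x of 0.059 is close to the limit, so I'll check it against the well rim (crop centre about (550,361)) before handing in.

```bash
python3 - <<'E'
from h import *
o=np.array([.5474,-.0797]);a=np.radians(-87.93);u=np.array([np.cos(a),np.sin(a)]);n=np.array([-u[1],u[0]])
def st(x,y,z): q=atz('side',260+(x+.5)/3-.5,160+(y+.5)/3-.5,z)[:2]-o; return q@u,q@n
w=st(550,361,.084); print('well',w); print('block corners',st(543,322,.084),st(482,363,.084),st(574,411,.084),st(614,368,.084)); print('plate',st(573,527,.008))
if abs(w[0]-.067)<.008 and abs(w[1])<.008: print(finish_job())
E
```

```text
well (np.float64(0.0642683789570661), np.float64(-0.0009970144748874114))
block corners (np.float64(0.04178328694085255), np.float64(0.023907410110710053)) (np.float64(0.03173874157507381), np.float64(-0.03317852106175587)) (np.float64(0.0991314831474268), np.float64(-0.024943766022222)) (np.float64(0.09907967786839535), np.float64(0.022988779065416673))
plate (np.float64(0.1310142967383506), np.float64(-0.04985113750475992))
the job is handed in; nothing more can be done
None
```

The single-well carrier is on the rail, pushed home against the end stop and clamped, and the job is handed in. I set it on the plate before the tapered end, slid it on until it met the stop (about 17 N), then turned the knob clockwise.

**Last checks:**
- **Carrier position:** the well rim in the side picture puts it at x ≈ 64 mm, y ≈ -1 mm in the stand's frame (home is 67, 0). It looks flush against the stop.
- **Knob:** it is at about 1.46 rad, judged from the wrist angle, and its bar lies along the rail in the picture.
- **Three-well carrier:** it is within about 3 mm of where I first measured it.
- **Robot:** it is clear of everything, with the gripper tip about 0.23 m above the counter. Robot time was about 19 s.

**What disagreed or went wrong:**
- **Network reading:** the detector put the carrier at x ≈ 59 mm, y ≈ 4 mm. That is still inside the limits. It had been up to about 14 mm off for this part earlier, so I trusted the rim and the contact with the stop instead.
- **Side-view corner:** one of the four block corners I read came out about 10 mm off from the other three; I took it as a bad reading.
- **Knob grip:** the first close landed on the round hub under the bar (29 mm opening). I raised the fingers 12 mm and gripped again, this time on the bar (13.8 mm).

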